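# Scoop the seed potatoes onto the balance and log the weight

## Robot

A 6-joint arm with a two-finger parallel gripper is mounted at the origin on the work surface. World frame = base frame: x ahead of the robot, y to its left, z up, the work surface at z = 0. Lengths are in m, angles in rad, forces in N, time in s.
With the tool pointing down it reaches from about 0.15 to 0.775 m from the base axis. Payload 6.1 kg.
Tool frame: the origin (TCP) lies at the very end of the fingers, on their centre line; the grasp point (between the pads) lies 19 mm behind it; z points along the fingers, y is the line along which they close (so a half turn about z gives the same grasp; the last joint's range is limited). The gripper opens to 85 mm and grips with 20 to 120 N. Pads are 22 mm wide; open, the fingers measure 114 mm over their backs; the gripper's body (76 mm by 85 mm) begins 54 mm behind the grasp point. The pads swing forward as they close: fully open they stand 13 mm farther back than shut.
Start: joints at [-1.197, 0.126, -0.04, 1.405, 0, 1.571], TCP at [0.192, -0.489, 0.231] pointing down, gripper open.
Joint ranges: [-2.72, 2.72], [-0.95, 1.95], [-1.27, 1.35], [-1.78, 2.02], [-1.46, 1.47], [-3.14, 3.14]. Speed limits (rad/s): [2.39, 2.39, 3.01, 3.14, 3.14, 3.14].

## Interface

Orientations are given as [roll, pitch, yaw] about the fixed x, y, z axes, in that order (R = Rz(yaw) Ry(pitch) Rx(roll)).
In Python, from workcell import r gives the robot as it stands.
- The arm moves only by the tool arm_command, never from a script. Its argument "series" is one flat list of numbers, 6 for each row, row after row: the shift along the tool's x, y, z each as a share of 8 cm, from -1 to 1, then the turn, a rotation vector about the tool's x, y, z each as a share of 180 degrees, from -1 to 1. In form: [dx, dy, dz, wx, wy, wz, dx, dy, dz, wx, wy, wz, ...]. A call has 1 to 12 rows; each row is the pose to reach, as a shift and turn from the pose commanded when the call began, along the tool's axes at that moment, turning the shorter way round; what a row does not reach only later rows make up. A row lasts 1/8 s, in which the tool goes at most 62.5 mm and 10.7 degrees, less where a joint would pass 70% of its speed; a pose out of reach is approached as far as the arm can. A call with a number of a shift or a turn outside -1 to 1 is refused whole. A call with a gripper value outside its range is refused whole. "claw" is the closure, from -1 (fully open) to 1 (shut), set as the call begins (left out, the last holds). The fingers move at their own pace and stop on an object; "squeeze" is the grip in N (left out, the last holds). Time passes only in rows, so rows that repeat a pose let the fingers close. It gives the time, the measured TCP pose, the force, the opening and the grip force at its end, in the units of the state.
- r.get_state(): the state, without advancing time (a new reading comes with each control period).
- r.snapshot(name): name is "scene" or "top"; returns a dict with "color" (384x512x3 uint8, red, green, blue), "depth" (384x512 float32, m along the optical axis (not along the pixel's ray), 0 where there is no reading), "fovy" (degrees; the focal length in pixels is half the picture's height over the tangent of half this angle, whatever the lens; pixels are square), "cx", "cy" (the principal point, pixels), "T" (4x4, takes a point from camera to world coordinates). Camera axes: x right, y down, z forward; pixel columns grow to the right and rows downward; lengths in m; the calibration is good to about 2 mm. A picture is of the moment at which its call begins.
- r.finish_job(): hands the job in; it is judged then, once.
Trained networks look in a picture, given as the dict that the camera call returned (one of the last four; its "shot" number tells which), for a name from the list of things; names that differ only in an ending like _2 or _b are one class to them, and where a whole thing is asked for, a point or a joint stands for the part that bears it (a point fixed in the world has none). Each returns a list of dicts, best first, with "conf" (0 to 1); they miss things now and then, are a little off and sometimes report something else, mostly with a low value. They report only what shows in the picture. A call takes as long as a camera call.
- r.boxes_of(picture, query): "box" ([left, top, right, bottom] in pixels, round what is visible of it).
- r.place_of(picture, query): "xy" ([column, row] in pixels: a listed point, or the origin of a listed thing).
The state is a dict: "time": time; "joints": joint angles; "dq": joint speeds; "joint_efforts": joint torques, N m; "position": TCP position; "orientation": TCP orientation; "contact_force": force on the tool from outside, world axes, zero at the start; "ft_torque": the same for the moment, N m; "opening": opening from 0.0 (shut) to 1.0 (fully open); "finger_force": force on a finger pad.
Only numpy, scipy, OpenCV 4.12 (cv2) and the standard library are available. Lean on these libraries where they do the work, as an engineer would, in place of code of your own. Each camera call takes 0.05 s, during which the arm holds its last target. There are 200 camera calls.

## Task

Take the steel scoop from its rest, scoop up the potatoes in the black tray and tip all four gently into the weighing dish of the balance, touching the potatoes with the scoop only (not with the gripper or arm) and without tossing them or dropping them from more than a hand's breadth. Then set the scoop back flat in the middle of its rest and let go, and after that press the key on the balance fully down to log the weight. Do not disturb the beaker, the bottle or the jar.

Things in the scene. Friction and masses are not known exactly. Their poses are not given: they have to be found in the camera images.
- tray: Fixed black open tray. Origin: underside; x points to its sloped end. Inside 136 mm wide; floor top 5 mm above the origin, flat from x = -150 mm (upright near wall) to 100 mm; there the end wall rises outward at 68 deg to the floor (rim at x 120 mm). Walls 5 mm thick, rims 55 mm up (near wall only 30 mm). Potatoes start at x above -24 mm; the near half is empty, room for the scoop.
- potato0: One of four loose seed potatoes, brown, rounded and slightly long: 48 mm long, 36 mm thick, about 36 g. Origin at its centre, x along its length; it rolls.
- potato1: One of four loose seed potatoes, brown, rounded and slightly long: 47 mm long, 38 mm thick, about 36 g. Origin at its centre, x along its length; it rolls.
- potato2: One of four loose seed potatoes, brown, rounded and slightly long: 49 mm long, 35 mm thick, about 36 g. Origin at its centre, x along its length; it rolls.
- potato3: One of four loose seed potatoes, brown, rounded and slightly long: 45 mm long, 37 mm thick, about 36 g. Origin at its centre, x along its length; it rolls.
- scoop: Loose steel scoop, 0.26 kg. Open pan: floor 2.5 mm thick, 115 mm long (x -57.5..57.5), 118 mm wide (112 inside), back wall (-x) 50 mm high, sides stepping from 50 mm down to 18 mm at the open front edge (+x). Origin: underside of the pan, centre. Starts flat on its rest, open edge away from the robot. The black handle behind the back wall leans back (to -x) 22 deg from vertical.
- scoop_grip (a point): Middle of the scoop handle, the place to grip: 91.2 mm behind (-x) and 104.9 mm above the scoop's origin. The handle is a straight bar 20 mm wide (scoop y, the way to pinch it), 24 mm deep, 92 mm long, its lower end 36 mm above the pan's underside, its upper end 22 mm beyond this point; axes as the scoop's.
- scoop_lip (a point): Middle of the pan's open front edge, underside: 57.5 mm ahead of the scoop's origin.
- rest: Fixed shallow steel rest for the scoop, 170 x 170 mm, 4 mm walls, rim 14 mm high, floor top 4 to 5 mm above its underside. It changes sides with the balance. Origin at the centre of the underside.
- rest_in (a point): Centre of the rest's inner floor, 5 mm above its underside; x and y along its sides.
- balance: Fixed white bench balance, base 260 x 200 x 40 mm (x, y, z), origin at the centre of its underside; front console with the key at -x, square steel weighing dish on top at +x.
- dish_in (a point): Centre of the weighing dish's inner floor, 53 mm above the table. The dish is an open box, 184 mm (x) by 194 mm (y) inside, 3 mm walls, rim 40 mm above this point (93 mm above the table).
- key (a joint): Travel of the round grey push key on the balance's front console, 28 mm across: 0 released, 0.006 m fully down (5 N, springs back).
- key_top (a point): Middle of the key's top face; press straight down. It lies 38 mm in front of the dish wall, whose rim is higher.
- beaker: Bystander: white plastic beaker of peelers, 90 mm wide, 180 mm tall with the tools. Origin under its base.
- washbottle: Bystander: red plastic bottle, 68 mm wide, 170 mm tall. Origin under its base.
- samplejar: Bystander: low clear jar with a yellow cap, 64 mm wide, 60 mm tall. Origin under its base.

How it is judged:
By the outcome, as a careful person would: the job done as asked, in the order asked, and still so for the second after the job is handed in, with the robot touching nothing.
It also fails if it takes over 72 s, if anything falls off the work surface, if the arm or the gripper's body presses on something with over 40 N, if the wrist force passes 120 N, or if a joint passes its speed limit or range.

## Working session

There is one attempt and no reset: what is moved stays moved. The work goes in short steps, Python scripts to look and compute and a tool call to move; the robot and the scene stay as the last step left them, time stands still between calls to the robot, and variables do not carry over. Pictures are saved under pics/ and viewed, at most 11 in all, crops included, and the job is handed in when it is done.

Besides the shell and the picture viewer there is one more tool, called as name(argument=value, ...), one argument or row to a line, values as JSON. arm_command: Moves the arm, as the interface text tells. Shift numbers are shares of 8 cm and turn numbers shares of 180 degrees, none past 1 either way. Its arguments: {"type":"object","properties":{"series":{"type":"array","items":{"type":"number"}},"claw":{"type":"number"},"squeeze":{"type":"number"}},"required":["series"]}

```bash
ls; mkdir -p pics; cat > h.py <<'E'
import numpy as np, cv2
from workcell import r
from scipy.spatial.transform import Rotation as R
def w(p,xy,z=None):
    "pixel -> world by depth, or on the plane z"
    f=p["color"].shape[0]/2/np.tan(np.radians(p["fovy"])/2)
    d=np.array([(xy[0]-p["cx"])/f,(xy[1]-p["cy"])/f,1.]);T=p["T"]
    if z is None: s=p["depth"][int(round(xy[1])),int(round(xy[0]))]
    else: s=(z-T[2,3])/(T[:3,:3]@d)[2]
    return T[:3,:3]@(d*s)+T[:3,3]
def cloud(p):
    f=p["color"].shape[0]/2/np.tan(np.radians(p["fovy"])/2)
    v,u=np.mgrid[:384,:512];D=p["depth"]
    c=np.stack([(u-p["cx"])/f*D,(v-p["cy"])/f*D,D],-1)
    return c@p["T"][:3,:3].T+p["T"][:3,3]
E
python3 - <<'E'
from h import *
np.set_printoptions(precision=4,suppress=True)
for n in("top","scene"):
    p=r.snapshot(n); cv2.imwrite(f"pics/{n}0.png",p["color"][:,:,::-1]); print(n,p["T"],p["fovy"])
    for q in["tray","potato0","scoop","scoop_grip","scoop_lip","rest","rest_in","balance","dish_in","key_top","beaker","washbottle","samplejar"]:
        for o in r.place_of(p,q)[:4 if q=="potato0" else 1]: print(q,np.round(o["xy"]),round(o["conf"],2),w(p,o["xy"]))
s=r.get_state();print(s)
E
```

```text
pics
top [[ 0.0206 -0.9925  0.1205  0.4662]
 [-0.9997 -0.0192  0.0126 -0.0201]
 [-0.0102 -0.1207 -0.9926  1.1099]
 [ 0.      0.      0.      1.    ]] 53.146625719626826
tray [245. 200.] 0.79 [0.5707 0.0112 0.0075]
potato0 [254. 193.] 0.72 [ 0.5864 -0.0168  0.0384]
potato0 [236. 195.] 0.59 [0.5806 0.0334 0.0436]
potato0 [237. 176.] 0.56 [0.6365 0.0343 0.0356]
potato0 [256. 172.] 0.44 [ 0.6459 -0.0213  0.0386]
scoop [358. 235.] 0.82 [ 0.4777 -0.3129  0.0073]
scoop_grip [370. 274.] 0.64 [ 0.3802 -0.3111  0.1294]
scoop_lip [354. 217.] 0.72 [ 0.5271 -0.3014  0.0089]
rest_in [164. 136.] 0.72 [0.7307 0.2304 0.0951]
balance [147. 235.] 0.7 [0.4651 0.2751 0.054 ]
dish_in [138. 214.] 0.57 [0.5223 0.3037 0.0501]
key_top [143. 265.] 0.67 [0.3836 0.2791 0.0656]
beaker [166. 136.] 0.85 [0.7387 0.2332 0.0701]
washbottle [324. 140.] 0.86 [ 0.7304 -0.2035  0.092 ]
samplejar [262. 121.] 0.93 [ 0.7901 -0.0343  0.0592]
scene [[-0.3667  0.5646 -0.7394  1.3523]
 [ 0.93    0.2023 -0.3068  0.332 ]
 [-0.0236 -0.8002 -0.5993  0.7236]
 [ 0.      0.      0.      1.    ]] 46.6855387536896
tray [254. 228.] 0.95 [
[... 516 characters left out ...]
513]
dish_in [379. 224.] 0.73 [0.5141 0.2938 0.0508]
beaker [336. 311.] 0.58 [0.7935 0.2579 0.0461]
washbottle [135. 252.] 0.6 [ 0.7844 -0.1978  0.0418]
samplejar [193. 290.] 0.83 [ 0.834  -0.0251  0.0362]
{'time': 1.4, 'joints': array([-1.197 ,  0.1258, -0.0396,  1.4054,  0.    ,  1.5708]), 'dq': array([ 0.0003, -0.0019,  0.0002,  0.0017,  0.0014,  0.0003]), 'joint_efforts': array([  0.0039, -43.5707,  35.3088,   0.0014,   0.0004,  -0.    ]), 'position': array([ 0.1917, -0.4887,  0.2313]), 'orientation': array([-3.1416, -0.    ,  0.3738]), 'contact_force': array([ 0.5269, -0.086 , -0.2444]), 'ft_torque': array([-0.0279, -0.0033,  0.0402]), 'finger_force': 0.0, 'opening': 1.0005776404202449}
```

View pics/top0.png

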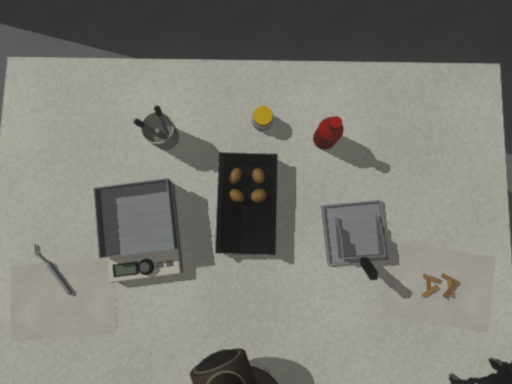

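View pics/scene0.png

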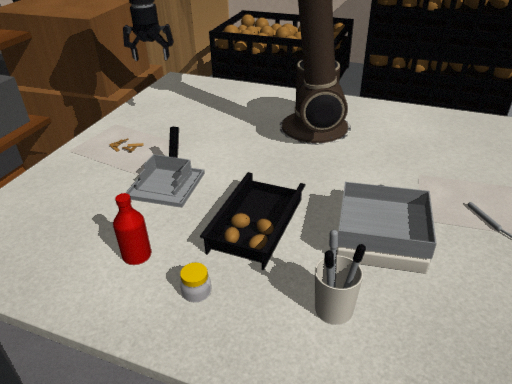

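```bash
python3 - <<'E'
from h import *
np.set_printoptions(precision=4,suppress=True)
P=[r.snapshot(n) for n in("top","scene")]
C=[cloud(p) for p in P]
def sel(c,x,y,z): return c[(c[...,0]>x[0])&(c[...,0]<x[1])&(c[...,1]>y[0])&(c[...,1]<y[1])&(c[...,2]>z[0])&(c[...,2]<z[1])]
for nm,x,y,z in[("trayrim",(.4,.75),(-.1,.12),(.047,.062)),("tray all",(.38,.75),(-.12,.14),(.02,.062)),("dish",(.38,.65),(.15,.45),(.083,.1)),("base",(.3,.7),(.12,.45),(.03,.1)),("restrim",(.37,.6),(-.45,-.2),(.009,.02)),("scoopwalls",(.4,.6),(-.45,-.2),(.022,.07)),("back",(.4,.6),(-.45,-.2),(.046,.062)),("handle",(.33,.45),(-.4,-.2),(.07,.16))]:
    for c in C:
        q=sel(c,x,y,z); 
        if len(q)<5: continue
        (cx,cy),(a,b),t=cv2.minAreaRect(q[:,:2].astype(np.float32)); print(nm,len(q),round(cx,4),round(cy,4),round(a,4),round(b,4),round(t,1),"zmed",round(np.median(q[:,2]),4))
# handle axis
for c in C:
    q=sel(c,(.33,.45),(-.4,-.2),(.07,.17)); 
    for z0 in np.arange(.07,.16,.015):
        s=q[abs(q[:,2]-z0)<.0075]; print("h",round(z0,3),len(s),s.mean(0) if len(s) else "")
for p in P:
    for q in["scoop_grip","scoop_lip","key_top"]:
        for o in r.place_of(p,q)[:1]:
            z={"scoop_grip":.11,"scoop_lip":.005,"key_top":.0}[q]; print(q,o["xy"],o["conf"],w(p,o["xy"],z))
# key: dark disc
c=C[0][255:285,105:185]; 
E
python3 - <<'E'
import cv2
a=cv2.imread('pics/top0.png'); b=a[170:290,85:190];c=a[190:290,310:400]
b=cv2.resize(b,None,fx=4,fy=4);c=cv2.resize(c,(b.shape[1]*360//420,b.shape[0]))
import numpy as np; cv2.imwrite('pics/crop1.png',np.hstack([b,c])[:, :800])
E
```

```text
trayrim 1214 0.5605 0.0056 0.1641 0.2802 89.6 zmed 0.0547
trayrim 1237 0.5598 0.004 0.166 0.2839 89.4 zmed 0.0546
tray all 2363 0.5585 0.0056 0.1641 0.2843 89.6 zmed 0.049
tray all 2970 0.5585 0.004 0.166 0.2864 89.4 zmed 0.0403
dish 534 0.5104 0.3049 0.1903 0.2019 8.4 zmed 0.0917
dish 962 0.509 0.3033 0.1985 0.2002 8.4 zmed 0.09
base 7539 0.4759 0.2996 0.2602 0.2023 8.5 zmed 0.0506
base 6627 0.4856 0.2999 0.2458 0.2003 8.4 zmed 0.0522
restrim 653 0.4862 -0.3014 0.1704 0.1709 6.3 zmed 0.0125
restrim 567 0.4855 -0.3024 0.1756 0.1727 6.6 zmed 0.0133
scoopwalls 361 0.4664 -0.311 0.1295 0.1203 5.3 zmed 0.0435
scoopwalls 692 0.4673 -0.3115 0.1306 0.1214 4.5 zmed 0.0397
back 157 0.439 -0.3133 0.075 0.119 3.9 zmed 0.0533
back 211 0.4392 -0.314 0.0735 0.12 5.8 zmed 0.052
handle 213 0.3896 -0.317 0.0471 0.0218 4.5 zmed 0.1144
handle 217 0.3904 -0.3176 0.0449 0.0228 3.6 zmed 0.1011
h 0.07 19 [ 0.4056 -0.3115  0.0741]
h 0.085 33 [ 0.4023 -0.3119  0.0853]
h 0.1 36 [ 0.3954 -0.3118  0.0998]
h 0.115 39 [ 0.3885 -0.3134  0.1153]
h 0.13 86 [ 0.3792 -0.3166  0.1284]
h 0.145 0 
h 0.07 23 [ 0.404  -0.3145  0.074 ]
h 0.085 53 [ 0.4    -0.3139  0.0845]
h 0.1 53 [ 0.3933 -0.3138  0.0996]
h 0.115 53 [ 0.388 -0.314  0.116]
h 0.13 35 [ 0.3832 -0.3159  0.1291]
h 0.145 0 
scoop_grip [371.9, 272.7] 0.82 [ 0.3808 -0.3204  0.11  ]
scoop_lip [355.3, 215.6] 0.93 [ 0.5317 -0.3073  0.005 ]
key_top [143.8, 261.7] 0.59 [0.3883 0.2953 0.    ]
scoop_grip [175.5, 135.0] 0.57 [ 0.3853 -0.3117  0.11  ]
scoop_lip [192.8, 291.6] 0.72 [ 0.8139 -0.041   0.005 ]
```

View pics/crop1.png

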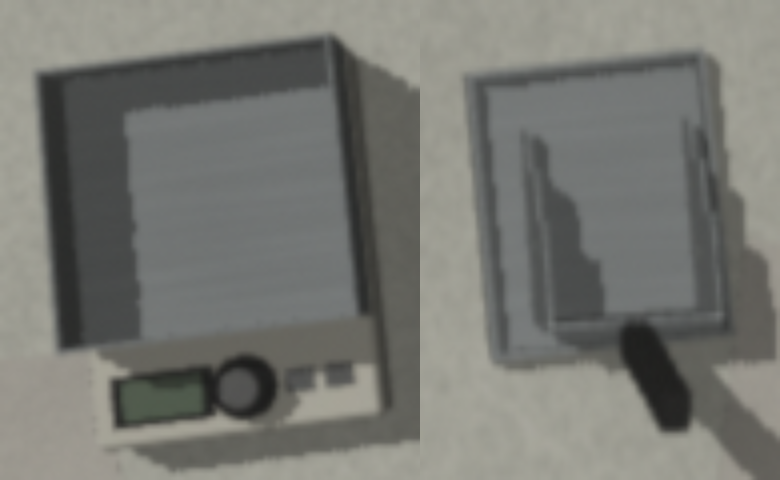

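```bash
cat >> h.py <<'E'
TILT=40
def M(p,Rm): T=np.eye(4);T[:3,:3]=Rm;T[:3,3]=p;return T
# scoop -> TCP (at grasp)
_t=np.radians(TILT); RG=np.array([[np.cos(_t),0,np.sin(_t)],[0,-1,0],[np.sin(_t),0,-np.cos(_t)]])
def G(): return M(np.array([-.0912,0,.1049])+.019*RG[:,2],RG)
def scoop(x,y,z,yaw,nose=0): return M([x,y,z],R.from_euler("xyz",[0,nose,yaw],degrees=True).as_matrix())
def cur():
    s=r.get_state(); return M(s["position"],R.from_euler("xyz",s["orientation"]).as_matrix())
def rel(A,B):
    "shares of the move that takes A to B"
    D=np.linalg.inv(A)@B; v=np.r_[D[:3,3]/.08,R.from_matrix(D[:3,:3]).as_rotvec()/np.pi]; return np.round(v,3)
def show(pts,start=None):
    A=cur() if start is None else start
    for B in pts:
        v=rel(A,B); print(v.tolist(),"n>=",max(1,int(np.ceil(np.linalg.norm(v[:3])*.08/.0625)),int(np.ceil(np.linalg.norm(v[3:])*180/10.7)))); A=B
E
python3 - <<'E'
from h import *
T=scoop(.4738,-.3106,.005,4.7)@G()
pre=T@M([0,0,-.07],np.eye(3))
A=cur(); mid=M((A[:3,3]+pre[:3,3])/2,pre[:3,:3])
print(T,pre[:3,3],r.get_state()["time"]);show([mid,pre,T])
E
```

```text
[[ 0.76346853  0.08193851  0.64062616  0.39507857]
 [ 0.06276854 -0.99663739  0.05266906 -0.31707208]
 [ 0.64278761  0.         -0.76604444  0.09534516]
 [ 0.          0.          0.          1.        ]] [ 0.35023474 -0.32075891  0.14896827] 1.8
[1.306, -0.615, 0.514, -0.032, 0.221, 0.089] n>= 5
[0.492, -0.965, 1.084, 0.0, -0.0, -0.0] n>= 2
[-0.0, -0.0, 0.875, 0.0, -0.0, -0.0] n>= 2
```

arm_command(
  series=[0.5,-0.3,0.1,-0.016,0.11,0.045,1,-0.6,0.3,-0.032,0.221,0.089,1,-0.6,0.3,-0.032,0.221,0.089,1,-0.6,0.3,-0.032,0.221,0.089,1,-0.6,0.3,-0.032,0.221,0.089,1,-0.6,0.3,-0.032,0.221,0.089],
  claw=-1,
  squeeze=100,
)

```text
time: 2.55
position: [0.2485, -0.4153, 0.2077]
orientation: [-3.141, -0.697, 0.083]
contact_force: [-0.2, 0.0, 0.7]
opening: 1.001
finger_force: 0.0
```

```bash
cat > q.py <<'E'
from h import *
T=scoop(.4738,-.3106,.005,4.7)@G()
pre=T@M([0,0,-.07],np.eye(3))
s=r.get_state();print(s["time"],s["position"],s["joints"]);show([pre,T])
E
python3 q.py
```

```text
2.55 [ 0.24852661 -0.41525351  0.20767513] [-1.43379614 -0.03857948 -0.41598982  1.14856235  0.69611104  1.64126586]
[0.575, -1.071, 1.439, -0.0, 0.0, 0.0] n>= 3
[-0.0, -0.0, 0.875, 0.0, -0.0, -0.0] n>= 2
```

arm_command(
  series=[0.3,-0.6,0.5,0,0,0,0.575,-1,1,0,0,0,0.575,-1,1,0,0,0],
)

```text
time: 2.92
position: [0.3307, -0.3238, 0.1753]
orientation: [-3.141, -0.698, 0.09]
contact_force: [1.1, -0.8, 0.6]
opening: 1.002
finger_force: 0.0
```

```bash
python3 q.py; python3 - <<'E'
from h import *
p=r.snapshot("scene"); cv2.imwrite("pics/g1.png",cv2.resize(p["color"][60:240,90:330,::-1],None,fx=3,fy=3))
E
```

```text
2.925 [ 0.33070254 -0.3238044   0.1752623 ] [-1.17748598 -0.2071444  -0.64245086  0.891356    0.66076463  1.95765674]
[-0.022, -0.015, 0.41, -0.002, 0.0, 0.002] n>= 1
[-0.0, -0.0, 0.875, 0.0, -0.0, -0.0] n>= 2
```

View pics/g1.png

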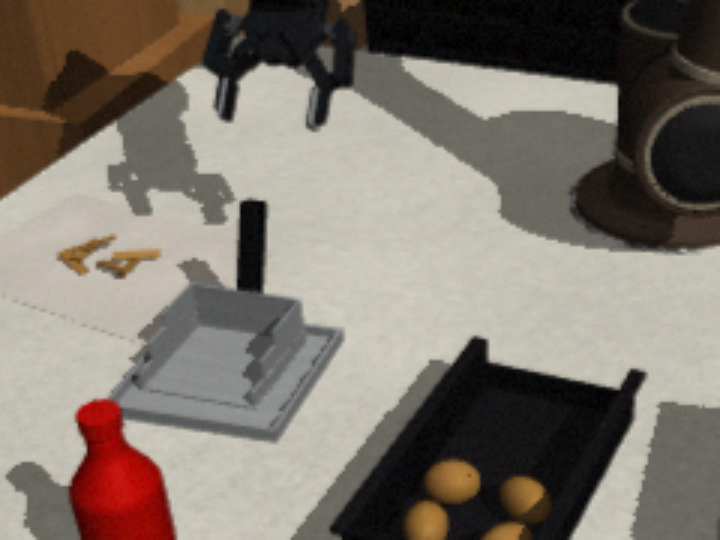

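arm_command(
  series=[-0.02,-0.015,0.5,0,0,0,-0.02,-0.015,1,0,0,0,-0.02,-0.015,1,0,0,0,-0.02,-0.015,1,0,0,0],
)

```text
time: 3.48
position: [0.3786, -0.3237, 0.1148]
orientation: [-3.141, -0.699, 0.082]
contact_force: [0.5, -0.2, -0.1]
opening: 1.003
finger_force: 0.0
```

arm_command(
  series=[0,0,0.285,0,0,0,0,0,0.285,0,0,0,0,0,0.285,0,0,0],
)

```text
time: 3.85
position: [0.3928, -0.3221, 0.0973]
orientation: [-3.141, -0.7, 0.082]
contact_force: [0.4, 0.7, -0.5]
opening: 0.998
finger_force: 0.0
```

```bash
python3 q.py
```

```text
3.85 [ 0.39278566 -0.3221261   0.09728523] [-1.02924547 -0.1240528  -0.7711652   0.56660405  0.61519029  2.14498255]
[0.011, -0.061, -0.835, -0.0, -0.0, -0.0] n>= 2
[-0.0, -0.0, 0.875, 0.0, -0.0, -0.0] n>= 2
```

arm_command(
  series=[0,0,0,0,0,0,0,0,0,0,0,0,0,0,0,0,0,0,0,0,0,0,0,0,0,0,0,0,0,0,0,0,0,0,0,0],
  claw=1,
)

```text
time: 4.6
position: [0.3932, -0.3212, 0.0963]
orientation: [-3.14, -0.7, 0.082]
contact_force: [-3.2, 2.0, 4.1]
opening: 0.218
finger_force: 97.9
```

arm_command(
  series=[0.25,0,-0.3,0,0,0,0.5,0,-0.6,0,0,0,0.68,0,-0.81,0,0,0,0.68,0,-0.81,0,0,0,0.68,0,-0.81,0,0,0],
)

```text
time: 5.22
position: [0.3924, -0.3208, 0.1788]
orientation: [-3.138, -0.697, 0.08]
contact_force: [0.0, 0.5, -2.4]
opening: 0.222
finger_force: 97.9
```

```bash
python3 - <<'E'
from h import *
np.set_printoptions(precision=4,suppress=True)
s=r.get_state();print(s["time"],s["position"],s["contact_force"],s["ft_torque"])
S=cur()@np.linalg.inv(G());print("scoop",S[:3,3],R.from_matrix(S[:3,:3]).as_euler("xyz",degrees=True))
for n in("top","scene"):
    p=r.snapshot(n);c=cloud(p).reshape(-1,3); q=(c-S[:3,3])@S[:3,:3]
    # points of the pan in nominal scoop frame
    m=(abs(q[:,0])<.075)&(abs(q[:,1])<.075)
    f=q[m&(abs(q[:,2])<.012)&(abs(q[:,0])<.045)&(abs(q[:,1])<.045)]
    A=np.c_[f[:,:2],np.ones(len(f))];k=np.linalg.lstsq(A,f[:,2],rcond=None)[0];print(n,"floor",len(f),k, "z at 0",k[2])
    g=q[m&(q[:,2]>.006)&(q[:,2]<.06)]; print("xrange",np.percentile(g[:,0],[1,99]),"y",np.percentile(g[:,1],[1,99]),cv2.minAreaRect(g[:,:2].astype(np.float32)))
H=scoop(.4925,.0055,.09,-.5)@G(); show([H])
E
```

```text
5.225 [ 0.3924 -0.3208  0.1788] [ 0.029   0.5121 -2.3766] [-0.0822  1.1303  0.0073]
scoop [ 0.471  -0.314   0.0884] [0.1765 0.0538 4.7201]
top floor 1176 [-0.0015 -0.0007  0.0002] z at 0 0.00015538920495652075
xrange [-0.0685  0.0584] y [-0.0571  0.0612] ((-0.006151542067527771, 0.0018069595098495483), (0.13393767178058624, 0.11924733221530914), 0.9939989447593689)
scene floor 495 [-0.0032 -0.0025  0.0005] z at 0 0.0004919284720342823
xrange [-0.0664  0.0546] y [-0.0586  0.0611] ((-0.006434284150600433, 8.617714047431946e-05), (0.13665242493152618, 0.1228804662823677), 0.6886377334594727)
[0.463, -4.049, 0.381, -0.02, 0.0, 0.021] n>= 6
```

arm_command(
  series=[0.06,-0.5,0.05,-0.01,0,0.01,0.12,-1,0.1,-0.02,0,0.021,0.12,-1,0.1,-0.02,0,0.021],
)

```text
time: 5.7
position: [0.398, -0.2371, 0.179]
orientation: [3.138, -0.698, -0.003]
contact_force: [-0.1, 0.5, -1.4]
opening: 0.219
finger_force: 99.6
```

arm_command(
  series=[0.06,-0.6,0.05,0,0,0,0.12,-1,0.1,0,0,0],
)

```text
time: 5.95
position: [0.4115, -0.1601, 0.1794]
orientation: [3.137, -0.698, -0.007]
contact_force: [0.1, 0.1, -2.3]
opening: 0.22
finger_force: 100.1
```

arm_command(
  series=[0.06,-0.6,0.05,0,0,0,0.12,-1,0.1,0,0,0],
)

```text
time: 6.2
position: [0.4248, -0.0796, 0.1793]
orientation: [3.137, -0.698, -0.005]
contact_force: [0.7, -0.6, -3.3]
opening: 0.222
finger_force: 100.1
```

arm_command(
  series=[0.06,-0.5,0.05,0,0,0,0.12,-1,0.1,0,0,0,0.12,-1,0.1,0,0,0,0.12,-1,0.1,0,0,0],
)

```text
time: 6.7
position: [0.4381, -0.0031, 0.179]
orientation: [3.136, -0.697, -0.003]
contact_force: [-0.0, -0.5, -2.3]
opening: 0.223
finger_force: 100.6
```

```bash
sed -i 's/\.1049\])+/.1064])+/' h.py; python3 - <<'E'
from h import *
np.set_printoptions(precision=4,suppress=True)
s=r.get_state();print(s["time"],s["position"])
S=cur()@np.linalg.inv(G());print("scoop",S[:3,3],R.from_matrix(S[:3,:3]).as_euler("xyz",degrees=True))
p=r.snapshot("scene");c=cloud(p).reshape(-1,3)
col=p["color"].reshape(-1,3).astype(int)
m=(col[:,0]-col[:,2]>40)&(c[:,2]>.01)&(c[:,2]<.06)&(abs(c[:,1])<.08)&(c[:,0]>.5)&(c[:,0]<.7)
print("potato x,y range",c[m].min(0),c[m].max(0))
cv2.imwrite("pics/s1.png",cv2.resize(p["color"][100:290,150:390,::-1],None,fx=3,fy=3))
print("hover/low");show([scoop(.4905,.0055,.03,-.5,5)@G(),scoop(.4905,.0055,.012,-.5,4)@G()])
E
```

```text
6.7 [ 0.4381 -0.0031  0.179 ]
scoop [ 0.517  -0.0039  0.0871] [-0.2246  0.0525 -0.3422]
potato x,y range [ 0.5688 -0.0471  0.0143] [0.6624 0.0546 0.0447]
hover/low
[-0.584, -0.125, 0.339, 0.001, -0.028, 0.001] n>= 1
[-0.155, 0.0, 0.185, 0.0, 0.006, 0.0] n>= 1
```

View pics/s1.png

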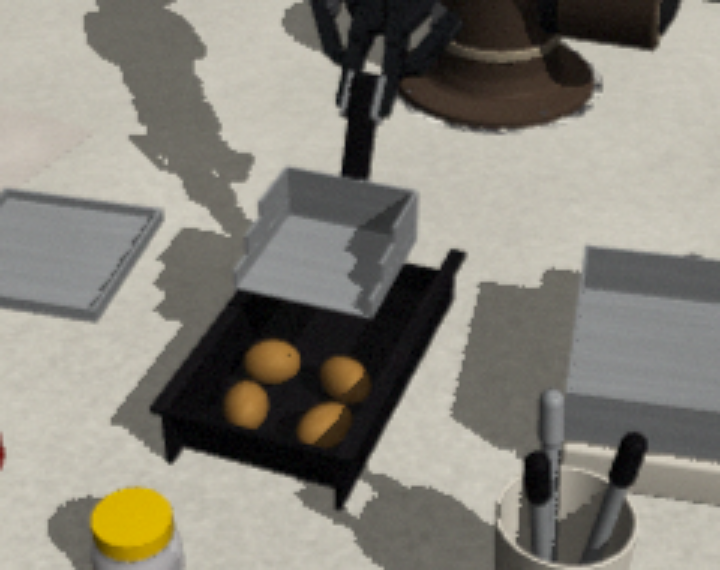

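```bash
python3 - <<'E'
from h import *
show([scoop(.488,.005,.085,-.5,5)@G(),scoop(.488,.005,.018,-.5,5)@G(),scoop(.488,.005,.011,-.5,5)@G()])
E
```

```text
[-0.166, -0.116, -0.208, 0.001, -0.028, 0.001] n>= 1
[-0.48, 0.0, 0.686, 0.0, 0.0, 0.0] n>= 2
[-0.05, 0.0, 0.072, 0.0, 0.0, 0.0] n>= 1
```

arm_command(
  series=[-0.166,-0.116,-0.208,0.001,-0.028,0.001,-0.166,-0.116,-0.208,0.001,-0.028,0.001,-0.166,-0.116,-0.208,0.001,-0.028,0.001],
)

```text
time: 7.12
position: [0.418, -0.001, 0.184]
orientation: [-3.14, -0.613, -0.003]
contact_force: [-0.5, 0.4, -3.1]
opening: 0.22
finger_force: 100.5
```

arm_command(
  series=[-0.16,0,0.23,0,0,0,-0.32,0,0.46,0,0,0,-0.48,0,0.686,0,0,0,-0.48,0,0.686,0,0,0,-0.48,0,0.686,0,0,0],
)

```text
time: 7.75
position: [0.418, -0.0001, 0.1179]
orientation: [-3.14, -0.613, -0.001]
contact_force: [1.0, -0.9, -2.4]
opening: 0.221
finger_force: 100.4
```

```bash
cat > st.py <<'E'
from h import *
np.set_printoptions(precision=4,suppress=True)
s=r.get_state();print(s["time"],s["position"],s["contact_force"])
S=cur()@np.linalg.inv(G());print("scoop",S[:3,3],R.from_matrix(S[:3,:3]).as_euler("xyz",degrees=True),"lip",(S@[.0575,0,0,1])[:3])
E
python3 st.py; python3 -c "
from h import *
show([scoop(.488,.005,.0102,-.5,5)@G()])"
```

```text
7.75 [ 0.418  -0.0001  0.1179] [ 0.9501 -0.8692 -2.3527]
scoop [0.4889 0.     0.0197] [0.0614 4.8893 0.0125] lip [0.5462 0.     0.0148]
[-0.075, -0.071, 0.091, -0.002, -0.001, 0.002] n>= 1
```

arm_command(
  series=[-0.04,-0.06,0.045,0,0,0,-0.075,-0.06,0.091,0,0,0,-0.085,-0.06,0.1,0,0,0,-0.085,-0.06,0.1,0,0,0],
)

```text
time: 8.25
position: [0.4176, 0.0018, 0.108]
orientation: [-3.14, -0.614, 0.004]
contact_force: [0.3, 0.2, 1.6]
opening: 0.221
finger_force: 101.3
```

```bash
python3 st.py
```

```text
8.25 [0.4176 0.0018 0.108 ] [0.2799 0.1849 1.5601]
scoop [0.4886 0.0023 0.0099] [0.0878 4.8156 0.2742] lip [0.5459 0.0026 0.0051]
```

arm_command(
  series=[0.109,-0.01,0.077,0,0,0,0.217,-0.02,0.153,0,0,0,0.327,-0.02,0.231,0,0,0,0.434,-0.02,0.306,0,0,0,0.54,-0.02,0.382,0,0,0,0.64,-0.02,0.452,0,0,0],
)

```text
time: 9.0
position: [0.4812, 0.0026, 0.1076]
orientation: [-3.14, -0.613, 0.005]
contact_force: [-4.9, -0.7, 7.8]
opening: 0.221
finger_force: 102.0
```

```bash
python3 st.py
```

```text
9.0 [0.4812 0.0026 0.1076] [-4.8588 -0.6967  7.8212]
scoop [0.5521 0.0032 0.0094] [0.0917 4.8515 0.3502] lip [0.6094 0.0036 0.0045]
```

arm_command(
  series=[0.1,0,0.07,0,0,0,0.2,0,0.14,0,0,0,0.3,0,0.212,0,0,0,0.4,0,0.282,0,0,0,0.5,0,0.353,0,0,0,0.5,0,0.353,0,0,0,0.5,0,0.353,0,0,0],
)

```text
time: 9.88
position: [0.5297, 0.0029, 0.1072]
orientation: [-3.14, -0.614, 0.005]
contact_force: [2.8, -0.0, 3.6]
opening: 0.225
finger_force: 101.2
```

```bash
python3 st.py;  python3 - <<'E'
from h import *
p=r.snapshot("top");q=r.snapshot("scene")
cv2.imwrite("pics/s2.png",np.hstack([cv2.resize(p["color"][120:270,190:300,::-1],(352,480)),cv2.resize(q["color"][130:290,190:330,::-1],(420,480))]))
E
```

```text
9.875 [0.5297 0.0029 0.1072] [ 2.7869 -0.0038  3.5703]
scoop [0.6006 0.0035 0.009 ] [0.0951 4.8456 0.3534] lip [0.6579 0.0039 0.0042]
```

View pics/s2.png

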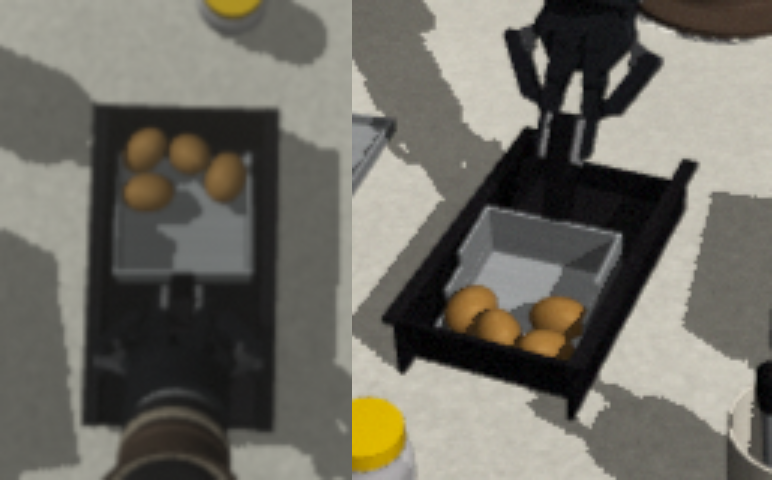

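arm_command(
  series=[0.05,0,0.035,0,0,0,0.1,0,0.07,0,0,0,0.148,0,0.105,0,0,0,0.148,0,0.105,0,0,0,0.148,0,0.105,0,0,0],
)

```text
time: 10.6
position: [0.5411, 0.0039, 0.1061]
orientation: [-3.138, -0.61, 0.005]
contact_force: [-17.6, 3.7, 17.6]
opening: 0.223
finger_force: 104.6
```

```bash
python3 st.py;  python3 - <<'E'
from h import *
def lip(x,y,z,yaw,n): return scoop(0,0,0,yaw,n)@M([-.0575,0,0],np.eye(3)),(x,y,z)
def L(x,z,n,y=.004,yaw=.3):
    S=scoop(0,0,0,yaw,n);S[:3,3]=np.array([x,y,z])-S[:3,:3]@[.0575,0,0];return S@G()
A=cur()
for B in [L(.673,.008,0),L(.678,.024,-7),L(.683,.038,-13),L(.684,.055,-20),L(.684,.085,-20)]: print(rel(A,B).tolist())
print('up');show([L(.684,.055,-20),L(.680,.13,-20)])
E
```

```text
10.6 [0.5411 0.0039 0.1061] [-17.58     3.721   17.6106]
scoop [0.6117 0.0047 0.0076] [0.1818 5.0778 0.4455] lip [0.6689 0.0051 0.0025]
[-0.092, 0.007, 0.031, -0.001, 0.028, -0.0]
[-0.154, 0.007, 0.008, -0.001, 0.067, -0.0]
[-0.187, 0.008, 0.011, -0.001, 0.1, -0.0]
[-0.254, 0.008, -0.003, -0.001, 0.139, -0.0]
[-0.04, 0.006, -0.31, -0.001, 0.139, -0.0]
up
[-0.254, 0.008, -0.003, -0.001, 0.139, -0.0] n>= 3
[0.787, -0.0, -0.512, -0.0, 0.0, -0.0] n>= 2
```

arm_command(
  series=[-0.06,0,-0.02,0,0.014,0,-0.137,0,-0.02,0,0.028,0,-0.165,0,-0.03,0,0.047,0,-0.2,0,-0.04,0,0.067,0,-0.215,0,-0.04,0,0.083,0,-0.232,0,-0.04,0,0.1,0,-0.265,0,-0.045,0,0.12,0,-0.3,0,-0.053,0,0.139,0,-0.3,0,-0.053,0,0.139,0],
)

```text
time: 11.72
position: [0.5294, 0.0027, 0.1064]
orientation: [-3.139, -1.024, 0.004]
contact_force: [0.2, -0.1, -4.4]
opening: 0.218
finger_force: 100.6
```

```bash
python3 st.py;  python3 - <<'E'
from h import *
p=r.snapshot("top");q=r.snapshot("scene")
cv2.imwrite("pics/s3.png",np.hstack([cv2.resize(p["color"][120:270,190:300,::-1],(352,480)),cv2.resize(q["color"][130:290,190:330,::-1],(420,480))]))
E
```

```text
11.725 [0.5294 0.0027 0.1064] [ 0.2473 -0.0765 -4.3767]
scoop [0.6336 0.0034 0.0446] [  0.0859 -18.6437   0.3177] lip [0.6881 0.0037 0.063 ]
```

View pics/s3.png

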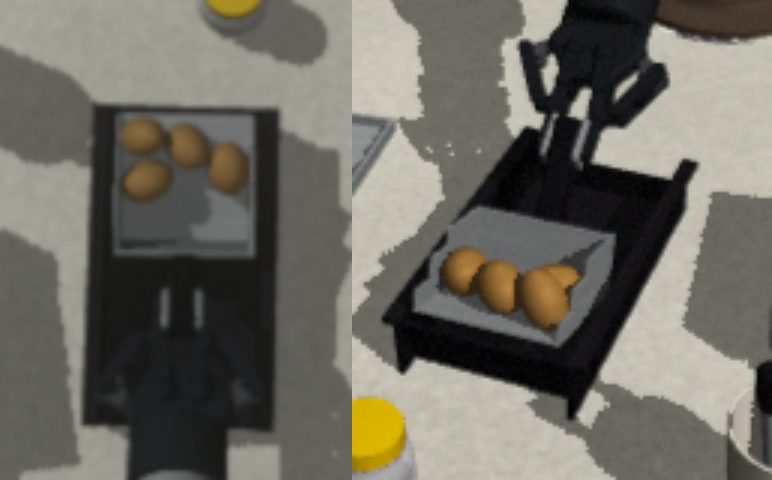

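```bash
cat >> h.py <<'E'
def L(x,y,z,yaw,n):
    S=scoop(0,0,0,yaw,n);S[:3,3]=np.array([x,y,z])-S[:3,:3]@[.0575,0,0];return S@G()
E
python3 - <<'E'
from h import *
n=-18.6
W=[L(.680,.004,.155,.3,n),L(.47,.298,.155,.3,n),L(.47,.298,.155,8.4,n)]
show(W)
E
```

```text
[0.933, -0.007, -0.685, -0.0, -0.0, -0.0] n>= 2
[-1.358, -3.689, -2.224, 0.0, 0.0, -0.0] n>= 6
[0.01, 0.279, 0.017, 0.038, 0.0, -0.023] n>= 1
```

arm_command(
  series=[0.1,0,-0.08,0,0,0,0.3,0,-0.22,0,0,0,0.5,0,-0.37,0,0,0,0.7,0,-0.52,0,0,0,0.87,0,-0.64,0,0,0,0.933,0,-0.685,0,0,0],
)

```text
time: 12.58
position: [0.521, 0.0026, 0.1992]
orientation: [-3.139, -1.025, 0.004]
contact_force: [0.3, -0.1, -4.7]
opening: 0.216
finger_force: 100.6
```

arm_command(
  series=[-0.03,-0.09,-0.05,0,0,0,-0.1,-0.26,-0.16,0,0,0,-0.18,-0.48,-0.29,0,0,0,-0.26,-0.7,-0.42,0,0,0,-0.34,-0.922,-0.556,0,0,0],
)

```text
time: 13.2
position: [0.4731, 0.0348, 0.2005]
orientation: [3.091, -1.03, 0.105]
contact_force: [0.0, 0.5, -3.8]
opening: 0.219
finger_force: 100.6
```

arm_command(
  series=[-0.085,-0.23,-0.14,0,0,0,-0.17,-0.46,-0.28,0,0,0,-0.255,-0.69,-0.42,0,0,0,-0.34,-0.922,-0.556,0,0,0],
)

```text
time: 13.7
position: [0.4263, 0.0573, 0.1986]
orientation: [3.051, -1.031, 0.196]
contact_force: [0.6, -0.4, -3.4]
opening: 0.219
finger_force: 100.6
```

arm_command(
  series=[-0.085,-0.23,-0.14,0,0,0,-0.17,-0.46,-0.28,0,0,0,-0.255,-0.69,-0.42,0,0,0,-0.34,-0.922,-0.556,0,0,0],
)

```text
time: 14.2
position: [0.3956, 0.0763, 0.1935]
orientation: [3.019, -1.023, 0.281]
contact_force: [-0.4, -0.3, -3.6]
opening: 0.219
finger_force: 100.6
```

arm_command(
  series=[-0.085,-0.23,-0.14,0,0,0,-0.17,-0.46,-0.28,0,0,0,-0.24,-0.66,-0.4,0,0,0,-0.3,-0.82,-0.5,0,0,0,-0.34,-0.922,-0.556,0,0,0,-0.34,-0.922,-0.556,0,0,0],
)

```text
time: 14.95
position: [0.3867, 0.0965, 0.1858]
orientation: [2.993, -1.005, 0.355]
contact_force: [0.6, 1.0, -4.6]
opening: 0.224
finger_force: 100.6
```

```bash
python3 st.py;  python3 - <<'E'
from h import *
p=r.snapshot("top");q=r.snapshot("scene")
cv2.imwrite("pics/s4.png",np.hstack([cv2.resize(p["color"][150:300,80:230,::-1],(380,380)),cv2.resize(q["color"][100:270,260:440,::-1],(402,380))]))
show([L(.47,.298,.155,8.4,-18)])
A=L(.47,.298,.155,8.4,-18)
for z,n in[(.13,-9),(.105,0)]: print(rel(A,L(.47,.298,z,8.4,n)).tolist())
A=L(.47,.298,.105,8.4,0)
for z,n in[(.1,5),(.1,10),(.1,15),(.1,20),(.095,25),(.085,30),(.085,40),(.085,50)]: print(z,n,rel(A,L(.47,.298,z,8.4,n)).tolist())
E
```

```text
14.95 [0.3867 0.0965 0.1858] [ 0.6006  1.0495 -4.634 ]
scoop [0.4885 0.1151 0.1228] [ -4.7923 -17.8178  14.5954] lip [0.5414 0.1289 0.1404]
[0.106, -2.359, -0.521, -0.009, -0.0, 0.035] n>= 4
[0.051, -0.0, 0.101, 0.0, -0.05, -0.0]
[0.108, -0.0, 0.252, 0.0, -0.1, -0.0]
0.1 5 [0.134, -0.0, 0.006, -0.0, -0.028, 0.0]
0.1 10 [0.312, 0.0, -0.021, -0.0, -0.056, 0.0]
0.1 15 [0.491, 0.0, -0.032, -0.0, -0.083, 0.0]
0.1 20 [0.67, -0.0, -0.028, -0.0, -0.111, 0.0]
0.095 25 [0.808, -0.0, 0.04, -0.0, -0.139, 0.0]
0.085 30 [0.904, 0.0, 0.172, -0.0, -0.167, 0.0]
0.085 40 [1.243, 0.0, 0.288, 0.0, -0.222, 0.0]
0.085 50 [1.556, 0.0, 0.462, 0.0, -0.278, 0.0]
```

View pics/s4.png

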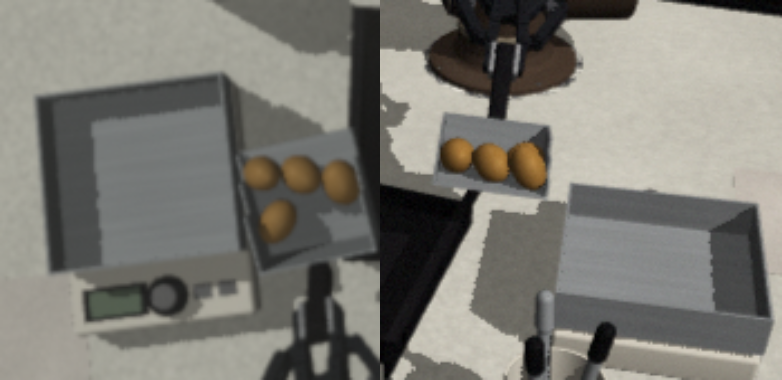

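```bash
python3 -c "
from h import *
print(r.get_state()['joints'],r.get_state()['time'])"
```

```text
[ 0.35404491 -0.95298249 -1.1918335   0.32664652 -0.14827747  3.14120117] 15.05
```

```bash
python3 - <<'E'
from h import *
def P(rad,az,z,yaw,n):
    a=np.radians(az);return L(rad*np.cos(a),rad*np.sin(a),z,yaw,n)
D=np.degrees(np.arctan2(.304,.5097));print(D)
W=[P(.61,14.5,.155,21,-18),P(.61,19,.155,28,-18),P(.605,25,.155,35,-18),P(.594,30.8,.15,40,-18)]
for w_ in W: print(w_[:3,3])
show(W)
A=W[-1]
print("tip")
for z,n in[(.13,-9),(.11,0)]: print(rel(A,P(.594,30.8,z,40,n)).tolist())
A=P(.594,30.8,.11,40,0)
for z,n in[(.105,5),(.1,10),(.1,15),(.1,20),(.095,25),(.085,30)]: print(z,n,rel(A,P(.594,30.8,z,40,n)).tolist())
A=P(.594,30.8,.085,40,30)
for z,n in[(.085,40),(.085,50),(.12,50)]: print(z,n,rel(A,P(.594,30.8,z,40,n)).tolist())
E
```

```text
30.81308744040158
[0.44288828 0.09604208 0.20017312]
[0.43709409 0.12433153 0.20017312]
[0.4187357  0.1649508  0.20017312]
[0.38904268 0.20247179 0.19517312]
[0.502, 0.177, 0.491, 0.051, 0.002, -0.002] n>= 1
[0.031, -0.356, 0.05, 0.033, -0.0, -0.021] n>= 1
[0.019, -0.556, 0.03, 0.033, -0.0, -0.021] n>= 1
[-0.072, -0.597, 0.003, 0.024, -0.0, -0.015] n>= 1
tip
[0.104, -0.0, 0.068, -0.0, -0.05, 0.0]
[0.214, 0.0, 0.186, 0.0, -0.1, 0.0]
0.105 5 [0.134, 0.0, 0.006, 0.0, -0.028, -0.0]
0.1 10 [0.271, 0.0, 0.027, 0.0, -0.056, 0.0]
0.1 15 [0.45, 0.0, 0.016, 0.0, -0.083, -0.0]
0.1 20 [0.63, 0.0, 0.02, 0.0, -0.111, -0.0]
0.095 25 [0.768, 0.0, 0.088, 0.0, -0.139, -0.0]
0.085 30 [0.863, -0.0, 0.22, 0.0, -0.167, -0.0]
0.085 40 [0.352, 0.0, -0.069, 0.0, -0.056, -0.0]
0.085 50 [0.71, -0.0, -0.075, -0.0, -0.111, -0.0]
0.12 50 [0.786, -0.0, -0.506, -0.0, -0.111, -0.0]
```

arm_command(
  series=[0.06,0.02,0.06,0.008,0,0,0.18,0.06,0.18,0.019,0,0,0.34,0.12,0.33,0.034,0,0,0.45,0.16,0.44,0.046,0.002,-0.002,0.502,0.177,0.491,0.051,0.002,-0.002,0.502,0.177,0.491,0.051,0.002,-0.002],
)

```text
time: 15.8
position: [0.4431, 0.0956, 0.1999]
orientation: [-3.141, -1.01, 0.366]
contact_force: [0.5, 0.7, -3.6]
opening: 0.218
finger_force: 100.6
```

```bash
python3 st.py; python3 - <<'E'
from h import *
print(r.get_state()["joints"])
def P(rad,az,z,yaw,n):
    a=np.radians(az);return L(rad*np.cos(a),rad*np.sin(a),z,yaw,n)
show([P(.61,19,.155,28,-18)])
E
```

```text
15.8 [0.4431 0.0956 0.1999] [ 0.5187  0.6654 -3.6466]
scoop [0.5396 0.1326 0.1368] [  0.027  -17.875   20.9819] lip [0.5907 0.1522 0.1544]
[ 0.02792565 -0.75117255 -1.12939745  0.20912921  0.28524368  2.95693784]
[0.034, -0.363, 0.048, 0.033, 0.001, -0.021] n>= 1
```

arm_command(
  series=[0.006,-0.07,0.01,0.007,0,-0.004,0.018,-0.2,0.025,0.018,0,-0.011,0.031,-0.356,0.05,0.033,0,-0.021],
)

```text
time: 16.18
position: [0.4364, 0.1257, 0.2004]
orientation: [3.14, -1.012, 0.497]
contact_force: [0.6, -0.3, -2.9]
opening: 0.219
finger_force: 100.6
```

arm_command(
  series=[0.006,-0.185,0.01,0.011,0,-0.007,0.012,-0.37,0.02,0.022,0,-0.014,0.019,-0.556,0.03,0.033,0,-0.021],
)

```text
time: 16.55
position: [0.4179, 0.1661, 0.2002]
orientation: [3.139, -1.011, 0.619]
contact_force: [0.6, -0.3, -5.3]
opening: 0.221
finger_force: 100.6
```

arm_command(
  series=[-0.024,-0.2,0,0.008,0,-0.005,-0.048,-0.38,0,0.015,0,-0.01,-0.064,-0.52,0,0.021,0,-0.013,-0.072,-0.597,0.003,0.024,0,-0.015,-0.072,-0.597,0.003,0.024,0,-0.015],
)

```text
time: 17.18
position: [0.3885, 0.2027, 0.1951]
orientation: [3.139, -1.011, 0.706]
contact_force: [-0.2, -0.3, -3.4]
opening: 0.22
finger_force: 100.6
```

```bash
python3 st.py; python3 - <<'E'
from h import *
print(r.get_state()["joints"])
def P(rad,az,z,yaw,n):
    a=np.radians(az);return L(rad*np.cos(a),rad*np.sin(a),z,yaw,n)
show([P(.594,30.8,.15,40,-18)])
E
```

```text
17.175 [0.3885 0.2027 0.1951] [-0.1555 -0.3112 -3.4291]
scoop [0.4674 0.2695 0.1321] [ -0.0842 -17.9283  40.3346] lip [0.5091 0.3049 0.1498]
[ 0.20399567 -0.76735153 -1.13485893  0.25221614  0.41725466  2.85847487]
[0.002, 0.006, 0.003, -0.001, 0.0, 0.001] n>= 1
```

arm_command(
  series=[0.034,0,0.02,0,-0.017,0,0.069,0,0.043,0,-0.033,0,0.104,0,0.068,0,-0.05,0,0.14,0,0.105,0,-0.067,0,0.177,0,0.145,0,-0.083,0,0.214,0,0.186,0,-0.1,0],
)

```text
time: 17.92
position: [0.4059, 0.2163, 0.2021]
orientation: [3.14, -0.696, 0.703]
contact_force: [0.3, -0.2, -3.8]
opening: 0.219
finger_force: 100.5
```

arm_command(
  series=[0.067,0,0.003,0,-0.014,0,0.134,0,0.006,0,-0.028,0,0.2,0,0.016,0,-0.042,0,0.271,0,0.027,0,-0.056,0,0.36,0,0.022,0,-0.07,0,0.45,0,0.016,0,-0.083,0,0.54,0,0.018,0,-0.097,0,0.63,0,0.02,0,-0.111,0,0.7,0,0.05,0,-0.125,0,0.768,0,0.088,0,-0.139,0,0.816,0,0.15,0,-0.153,0,0.863,0,0.22,0,-0.167,0],
)

```text
time: 19.42
position: [0.4559, 0.2586, 0.2332]
orientation: [3.14, -0.174, 0.702]
contact_force: [0.6, -0.0, -2.6]
opening: 0.222
finger_force: 100.6
```

arm_command(
  series=[0.12,0,-0.023,0,-0.019,0,0.235,0,-0.046,0,-0.037,0,0.352,0,-0.069,0,-0.056,0,0.47,0,-0.071,0,-0.074,0,0.59,0,-0.073,0,-0.093,0,0.71,0,-0.075,0,-0.111,0,0.71,0,-0.075,0,-0.111,0,0.71,0,-0.075,0,-0.111,0],
)

```text
time: 20.42
position: [0.4968, 0.2937, 0.248]
orientation: [3.14, 0.175, 0.702]
contact_force: [-0.2, -0.6, -3.3]
opening: 0.218
finger_force: 100.6
```

```bash
python3 st.py;  python3 - <<'E'
from h import *
p=r.snapshot("top");q=r.snapshot("scene")
cv2.imwrite("pics/s5.png",np.hstack([cv2.resize(p["color"][150:300,80:230,::-1],(380,380)),cv2.resize(q["color"][100:270,300:480,::-1],(402,380))]))
print(r.get_state()["joints"])
E
```

```text
20.425 [0.4968 0.2937 0.248 ] [-0.1538 -0.6118 -3.2986]
scoop [0.482  0.2809 0.1285] [-0.1032 50.0023 40.1653] lip [0.5102 0.3048 0.0845]
[ 0.54813447  0.37895152  0.31035168  1.67448555 -0.02801353  2.9898988 ]
```

View pics/s5.png

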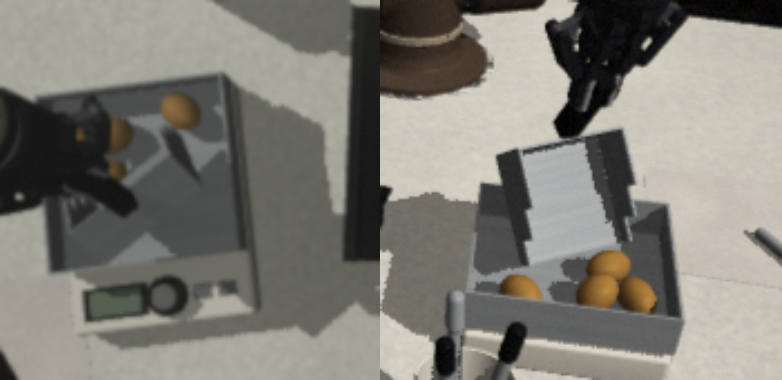

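```bash
cat >> h.py <<'E'
def Q(rad,az,z,yaw,n=0):
    a=np.radians(az);return scoop(rad*np.cos(a),rad*np.sin(a),z,yaw,n)@G()
E
python3 - <<'E'
from h import *
S=(.482,.2809)
W=[scoop(.474,.276,.19,40,45)@G(),scoop(.46,.25,.19,36,22)@G(),Q(.53,24,.17,33)]
for i in range(1,7): W.append(Q(.53+.042*i/6,24-55.9*i/6,.17-.11*i/6,33-26.6*i/6))
for a in W: print(np.round(a[:3,3],3),end=' ')
print();show(W)
E
```

```text
[0.481 0.282 0.311] [0.429 0.227 0.305] [0.418 0.173 0.262] [0.45  0.098 0.244] [0.47  0.019 0.225] [ 0.475 -0.065  0.207] [ 0.467 -0.149  0.189] [ 0.444 -0.232  0.17 ] [ 0.407 -0.311  0.152] 
[-0.368, -0.013, -0.722, 0.001, 0.028, 0.001] n>= 2
[-0.931, 0.103, 0.157, -0.003, 0.128, 0.022] n>= 3
[-0.65, 0.474, 0.353, -0.008, 0.122, 0.015] n>= 3
[-0.276, 0.997, 0.068, -0.016, 0.0, 0.019] n>= 2
[-0.349, 0.992, 0.006, -0.016, 0.0, 0.019] n>= 2
[-0.422, 0.978, -0.055, -0.016, -0.0, 0.019] n>= 2
[-0.495, 0.956, -0.116, -0.016, 0.0, 0.019] n>= 2
[-0.567, 0.925, -0.177, -0.016, 0.0, 0.019] n>= 2
[-0.638, 0.886, -0.236, -0.016, -0.0, 0.019] n>= 2
```

arm_command(
  series=[-0.09,0,-0.18,0,0.007,0,-0.22,0,-0.43,0,0.017,0,-0.368,-0.013,-0.722,0,0.028,0,-0.368,-0.013,-0.722,0,0.028,0],
)

```text
time: 21.02
position: [0.4807, 0.2818, 0.3151]
orientation: [3.139, 0.08, 0.702]
contact_force: [0.4, 1.3, -3.4]
opening: 0.216
finger_force: 100.7
```

arm_command(
  series=[-0.31,0.035,0.05,0,0.043,0.007,-0.62,0.07,0.1,0,0.085,0.015,-0.931,0.103,0.157,-0.003,0.128,0.022,-0.931,0.103,0.157,-0.003,0.128,0.022],
)

```text
time: 21.52
position: [0.4236, 0.2239, 0.3023]
orientation: [3.139, -0.312, 0.633]
contact_force: [0.5, -0.3, -2.2]
opening: 0.223
finger_force: 100.5
```

arm_command(
  series=[-0.22,0.16,0.12,0,0.041,0.005,-0.43,0.32,0.24,-0.005,0.081,0.01,-0.65,0.474,0.353,-0.008,0.122,0.015,-0.65,0.474,0.353,-0.008,0.122,0.015],
)

```text
time: 22.02
position: [0.4143, 0.17, 0.2542]
orientation: [-3.141, -0.688, 0.577]
contact_force: [-1.0, -1.9, -2.8]
opening: 0.226
finger_force: 100.6
```

```bash
python3 st.py; python3 - <<'E'
from h import *
print(r.get_state()["joints"]); show([Q(.53,24,.17,33)])
E
```

```text
22.025 [0.4143 0.17   0.2542] [-0.9988 -1.885  -2.8102]
scoop [0.4796 0.2127 0.1616] [ 0.0422  0.5935 33.1061] lip [0.5278 0.2441 0.161 ]
[ 0.25637206 -0.56261605 -0.72327037  0.74815801  0.20247482  2.89021325]
[0.103, -0.002, -0.039, -0.001, 0.003, 0.0] n>= 1
```

Good; swing to the rest.

arm_command(
  series=[-0.13,0.5,0,-0.008,0,0.01,-0.25,0.997,0.05,-0.016,0,0.019,-0.25,0.997,0.05,-0.016,0,0.019],
)

```text
time: 22.4
position: [0.454, 0.097, 0.2468]
orientation: [3.139, -0.696, 0.501]
contact_force: [-0.1, 1.3, -2.9]
opening: 0.223
finger_force: 101.2
```

arm_command(
  series=[-0.17,0.5,0,-0.008,0,0.01,-0.33,0.992,0,-0.016,0,0.019,-0.33,0.992,0,-0.016,0,0.019],
)

```text
time: 22.78
position: [0.4739, 0.0179, 0.2297]
orientation: [3.139, -0.696, 0.423]
contact_force: [0.8, 0.3, -2.9]
opening: 0.224
finger_force: 101.7
```

arm_command(
  series=[-0.2,0.5,-0.03,-0.008,0,0.01,-0.4,0.978,-0.06,-0.016,0,0.019,-0.4,0.978,-0.06,-0.016,0,0.019],
)

```text
time: 23.15
position: [0.4805, -0.0645, 0.2128]
orientation: [3.139, -0.697, 0.347]
contact_force: [-1.5, 1.0, -3.8]
opening: 0.219
finger_force: 101.8
```

arm_command(
  series=[-0.24,0.5,-0.06,-0.008,0,0.01,-0.495,0.956,-0.116,-0.016,0,0.019,-0.495,0.956,-0.116,-0.016,0,0.019],
)

```text
time: 23.52
position: [0.4719, -0.1485, 0.1944]
orientation: [3.139, -0.697, 0.269]
contact_force: [0.6, 0.5, -3.0]
opening: 0.221
finger_force: 101.9
```

arm_command(
  series=[-0.28,0.46,-0.09,-0.008,0,0.01,-0.567,0.925,-0.177,-0.016,0,0.019,-0.567,0.925,-0.177,-0.016,0,0.019],
)

```text
time: 23.9
position: [0.4492, -0.2314, 0.1764]
orientation: [3.138, -0.698, 0.192]
contact_force: [0.7, 0.7, -2.2]
opening: 0.217
finger_force: 101.9
```

```bash
python3 st.py; python3 - <<'E'
from h import *
print(r.get_state()["joints"]); show([scoop(.4858,-.302,.06,6.4)@G(),scoop(.4858,-.302,.012,6.4)@G()])
E
```

```text
23.9 [ 0.4492 -0.2314  0.1764] [ 0.7409  0.6771 -2.203 ]
scoop [ 0.5267 -0.2168  0.0845] [-0.1396  0.026  10.8688] lip [ 0.5832 -0.2059  0.0845]
[-0.7931143  -0.24776521 -0.69092441  0.69070673  0.56274878  2.28605819]
[-0.735, 0.875, -0.214, -0.015, 0.0, 0.02] n>= 2
[-0.386, 0.0, 0.46, 0.0, -0.0, 0.0] n>= 1
```

arm_command(
  series=[-0.25,0.29,-0.07,-0.005,0,0.007,-0.5,0.58,-0.14,-0.01,0,0.013,-0.735,0.875,-0.214,-0.015,0,0.02,-0.735,0.875,-0.214,-0.015,0,0.02,-0.735,0.875,-0.214,-0.015,0,0.02],
)

```text
time: 24.52
position: [0.4078, -0.309, 0.1524]
orientation: [-3.14, -0.699, 0.113]
contact_force: [1.0, 0.7, -1.9]
opening: 0.22
finger_force: 101.9
```

```bash
python3 st.py; python3 - <<'E'
from h import *
np.set_printoptions(precision=4,suppress=True)
S=cur()@np.linalg.inv(G())
for n in("top","scene"):
    p=r.snapshot(n);c=cloud(p).reshape(-1,3); q=(c-S[:3,3])@S[:3,:3]
    m=(abs(q[:,0])<.075)&(abs(q[:,1])<.075)
    f=q[m&(abs(q[:,2])<.012)&(abs(q[:,0])<.045)&(abs(q[:,1])<.045)]
    A=np.c_[f[:,:2],np.ones(len(f))];print(n,"floor",len(f),np.linalg.lstsq(A,f[:,2],rcond=None)[0])
    g=q[m&(q[:,2]>.006)&(q[:,2]<.06)]; print("x",np.percentile(g[:,0],[1,99]),"y",np.percentile(g[:,1],[1,99]),cv2.minAreaRect(g[:,:2].astype(np.float32)))
show([scoop(.4858,-.302,.0135,6.4)@G(),scoop(.4858,-.302,.0055,6.4)@G()])
E
```

```text
24.525 [ 0.4078 -0.309   0.1524] [ 1.019   0.7142 -1.932 ]
scoop [ 0.4864 -0.2999  0.0606] [ 0.0692 -0.0491  6.5518] lip [ 0.5435 -0.2933  0.0606]
top floor 1112 [-0.0043  0.0001  0.0015]
x [-0.0675  0.0571] y [-0.0582  0.0602] ((-0.006776958703994751, 0.0004561394453048706), (0.13316874206066132, 0.1202954426407814), 0.31906378269195557)
scene floor 526 [-0.0048 -0.0025  0.0022]
x [-0.0648  0.0583] y [-0.0591  0.06  ] ((-0.006553471088409424, 0.0003287903964519501), (0.13515444099903107, 0.12192597985267639), 0.08560193330049515)
[-0.382, 0.023, 0.444, -0.001, -0.0, 0.0] n>= 1
[-0.064, 0.0, 0.077, 0.0, -0.0, 0.0] n>= 1
```

arm_command(
  series=[-0.19,0.023,0.22,0,0,0,-0.382,0.023,0.444,0,0,0,-0.382,0.023,0.444,0,0,0,-0.41,0.023,0.48,0,0,0,-0.434,0.023,0.506,0,0,0,-0.45,0.023,0.525,0,0,0,-0.45,0.023,0.525,0,0,0],
)

```text
time: 25.5
position: [0.4065, -0.3121, 0.0967]
orientation: [-3.14, -0.699, 0.111]
contact_force: [0.3, 0.3, -1.7]
opening: 0.223
finger_force: 102.0
```

```bash
python3 st.py
```

```text
25.5 [ 0.4065 -0.3121  0.0967] [ 0.3476  0.3152 -1.6757]
scoop [ 0.4851 -0.3032  0.0049] [ 0.0489 -0.0475  6.4175] lip [ 0.5422 -0.2968  0.0049]
```

arm_command(
  series=[-0.006,0,0.008,0,0,0,-0.012,0,0.014,0,0,0,-0.012,0,0.014,0,0,0],
)

```text
time: 25.88
position: [0.4071, -0.3124, 0.0963]
orientation: [3.142, -0.701, 0.112]
contact_force: [-2.7, 0.9, 5.3]
opening: 0.22
finger_force: 103.0
```

```bash
python3 st.py
```

```text
25.875 [ 0.4071 -0.3124  0.0963] [-2.7457  0.9342  5.341 ]
scoop [ 0.4858 -0.3035  0.0047] [-0.0026 -0.1612  6.4417] lip [ 0.543  -0.297   0.0049]
```

arm_command(
  series=[0,0,0,0,0,0,0,0,0,0,0,0,0,0,0,0,0,0,0,0,0,0,0,0,0,0,0,0,0,0],
  claw=-1,
)

```text
time: 26.5
position: [0.4063, -0.3119, 0.0947]
orientation: [-3.14, -0.698, 0.111]
contact_force: [-0.6, 0.6, 0.5]
opening: 1.0
finger_force: 0.0
```

arm_command(
  series=[0,0,-0.2,0,0,0,0,0,-0.6,0,0,0,0,0,-1,0,0,0,0,0,-1,0,0,0],
)

```text
time: 27.0
position: [0.3551, -0.3192, 0.158]
orientation: [3.139, -0.699, 0.111]
contact_force: [0.1, 0.7, 0.1]
opening: 0.997
finger_force: 0.0
```

```bash
python3 st.py; python3 - <<'E'
from h import *
np.set_printoptions(precision=4,suppress=True)
p=r.snapshot("top");q=r.snapshot("scene")
cv2.imwrite("pics/s6.png",np.hstack([cv2.resize(p["color"][150:300,70:420,::-1],(400,171*1)),np.zeros((171,0,3),np.uint8)]) if 0 else np.hstack([cv2.resize(p["color"][160:300,80:400,::-1],(480,210)),cv2.resize(q["color"][130:240,120:220,::-1],(191,210))]))
for p in(p,q):
    c=cloud(p).reshape(-1,3)
    def sel(x,y,z): return c[(c[:,0]>x[0])&(c[:,0]<x[1])&(c[:,1]>y[0])&(c[:,1]<y[1])&(c[:,2]>z[0])&(c[:,2]<z[1])]
    for nm,z in(("rim",(.009,.02)),("walls",(.022,.05))): print(nm,cv2.minAreaRect(sel((.42,.6),(-.45,-.2),z)[:,:2].astype(np.float32)))
# key: dark/grey disc in dish frame
p=r.snapshot("top");c=cloud(p);a=np.radians(8.4)
d=(c-[.5097,.304,0]); X=d[...,0]*np.cos(a)+d[...,1]*np.sin(a);Y=-d[...,0]*np.sin(a)+d[...,1]*np.cos(a)
m=(X<-.1)&(X>-.16)&(abs(Y)<.1)&(c[...,2]>.03)&(c[...,2]<.08)
v,u=np.where(m)
for y0 in np.arange(-.06,.061,.01):
    k=m&(abs(Y-y0)<.005); print(round(y0,2),[(round(x0,2),np.round(np.median(c[...,2][k&(abs(X-x0)<.005)]),4) if (k&(abs(X-x0)<.005)).any() else None) for x0 in np.arange(-.155,-.1,.01)])
print([ (o["xy"],o["conf"],w(p,o["xy"])) for o in r.place_of(p,"key_top")])
print("disc px",w(p,(145.5,266.75)),r.boxes_of(p,"key"))
E
```

```text
27.0 [ 0.3551 -0.3192  0.158 ] [0.0686 0.6821 0.1061]
scoop [ 0.4337 -0.3107  0.0662] [-0.0943 -0.0747  6.302 ] lip [ 0.4909 -0.3044  0.0663]
rim ((0.4919140636920929, -0.3006839156150818), (0.15836010873317719, 0.17128613591194153), 6.222297668457031)
walls ((0.48863643407821655, -0.3020848333835602), (0.1143169105052948, 0.11854413151741028), 5.981415748596191)
rim ((0.4996359050273895, -0.30091604590415955), (0.14446386694908142, 0.17305584251880646), 6.010285377502441)
walls ((0.48460397124290466, -0.3035431504249573), (0.1174287348985672, 0.12114017456769943), 7.7768235206604)
-0.06 [(np.float64(-0.16), np.float64(0.0387)), (np.float64(-0.14), np.float64(0.0399)), (np.float64(-0.13), np.float64(0.0408)), (np.float64(-0.12), np.float64(0.04)), (np.float64(-0.11), np.float64(0.0405)), (np.float64(-0.1), np.float64(0.0394))]
-0.05 [(np.float64(-0.16), np.float64(0.0383)), (np.float64(-0.14), np.float64(0.0409)), (np.float64(-0.13), np.float64(0.0409)), (np.float64(-0.12), np.float64(0.041)), (np.float64(-0.11), np.float64(0.0396)), (np.float64(-0.1), np.float64(0.041))]
-0.04 [(np.
[... 2254 characters left out ...]
p.float64(-0.16), np.float64(0.0402)), (np.float64(-0.14), np.float64(0.0419)), (np.float64(-0.13), np.float64(0.041)), (np.float64(-0.12), np.float64(0.0418)), (np.float64(-0.11), np.float64(0.0413)), (np.float64(-0.1), np.float64(0.0407))]
0.06 [(np.float64(-0.16), np.float64(0.039)), (np.float64(-0.14), np.float64(0.0424)), (np.float64(-0.13), np.float64(0.0417)), (np.float64(-0.12), np.float64(0.0426)), (np.float64(-0.11), np.float64(0.0413)), (np.float64(-0.1), np.float64(0.0402))]
[([353.8, 230.0], 0.68, array([ 0.4905, -0.3023,  0.0061])), ([143.0, 265.4], 0.46, array([0.3828, 0.2793, 0.0618])), ([121.2, 220.5], 0.23, array([0.5013, 0.3372, 0.0861]))]
disc px [0.3795 0.2718 0.0637] []
```

View pics/s6.png

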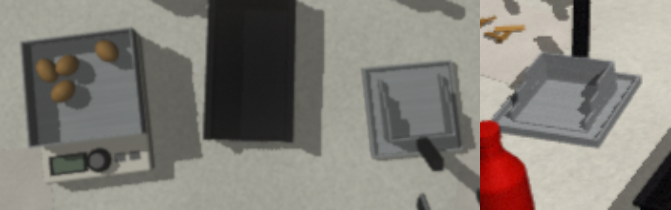

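```bash
python3 - <<'E'
from h import *
np.set_printoptions(precision=4,suppress=True)
a=np.radians(8.4)
for n in("top","scene"):
    c=cloud(r.snapshot(n));d=(c-[.5097,.304,0]); X=d[...,0]*np.cos(a)+d[...,1]*np.sin(a);Y=-d[...,0]*np.sin(a)+d[...,1]*np.cos(a)
    m=(abs(X+.13)<.025)&(abs(Y+.005)<.03)&(c[...,2]>.0575)&(c[...,2]<.07)
    if m.any(): print(n,m.sum(),X[m].min(),X[m].max(),Y[m].min(),Y[m].max(),c[m].mean(0),np.median(c[m],0))
V=lambda x,y,z:M([x,y,z],R.from_euler("xyz",[180,0,42],degrees=True).as_matrix())
W=[V(.31,-.30,.22)]; show(W); show([V(.38,.276,.16)],W[0])
E
```

```text
top 80 -0.14461938430300306 -0.11979338694758994 -0.021340002775248192 0.005898985517395424 [0.3802 0.2764 0.0617] [0.3808 0.2765 0.0617]
scene 4 -0.1454895022857955 -0.14198573517359048 -0.011139761368929437 -0.004006410180172389 [0.3687 0.2756 0.0613] [0.3692 0.2756 0.0611]
[0.108, -0.278, -0.967, 0.068, -0.215, -0.19] n>= 5
[5.468, -4.765, 0.75, -0.0, -0.0, 0.0] n>= 10
```

arm_command(
  series=[0.02,-0.05,-0.6,0,0,0,0.108,-0.278,-0.967,0.02,-0.07,-0.06,0.108,-0.278,-0.967,0.068,-0.215,-0.19,0.108,-0.278,-0.967,0.068,-0.215,-0.19,0.108,-0.278,-0.967,0.068,-0.215,-0.19,0.108,-0.278,-0.967,0.068,-0.215,-0.19,0.108,-0.278,-0.967,0.068,-0.215,-0.19],
  claw=1,
)

```text
time: 28.22
position: [0.3117, -0.2997, 0.2201]
orientation: [3.141, -0.0, 0.737]
contact_force: [0.4, -0.6, -0.2]
opening: 0.004
finger_force: 0.0
```

arm_command(
  series=[0.5,-0.44,0,0,0,0,1,-0.87,0,0,0,0,1,-0.87,0,0,0,0],
)

```text
time: 28.6
position: [0.3224, -0.1928, 0.2205]
orientation: [3.14, -0.002, 0.736]
contact_force: [0.7, 0.5, -0.1]
opening: -0.0
finger_force: 0.0
```

arm_command(
  series=[0.5,-0.44,0,0,0,0,1,-0.87,0,0,0,0,1,-0.87,0,0,0,0],
)

```text
time: 28.98
position: [0.3357, -0.0882, 0.2204]
orientation: [3.14, -0.001, 0.737]
contact_force: [0.2, -0.2, 0.5]
opening: -0.001
finger_force: 0.0
```

arm_command(
  series=[0.5,-0.44,0,0,0,0,1,-0.87,0,0,0,0,1,-0.87,0,0,0,0],
)

```text
time: 29.35
position: [0.3489, 0.0166, 0.2201]
orientation: [3.14, -0.001, 0.737]
contact_force: [-0.2, -0.7, 0.5]
opening: -0.0
finger_force: 0.0
```

arm_command(
  series=[0.5,-0.44,0,0,0,0,1,-0.87,0,0,0,0,1,-0.87,0,0,0,0],
)

```text
time: 29.72
position: [0.3622, 0.1213, 0.2198]
orientation: [3.14, 0.0, 0.735]
contact_force: [-0.6, -0.1, -0.6]
opening: -0.004
finger_force: 0.0
```

```bash
cat > k.py <<'E'
from h import *
s=r.get_state();print(s["time"],s["position"],s["orientation"],s["joints"],s["opening"],s["contact_force"])
V=lambda z:M([.3798,.2766,z],R.from_euler("xyz",[180,0,42],degrees=True).as_matrix())
show([V(.15),V(.075),V(.0555)])
E
python3 k.py
```

```text
29.725 [0.36220099 0.12127627 0.21975122] [3.14010099e+00 2.19222455e-04 7.35006521e-01] [ 3.24223940e-01 -1.44673443e-01 -3.32309719e-01  1.38276537e+00
 -1.45511310e-03  2.73080962e+00] -0.004486235120172849 [-0.60396611 -0.0638044  -0.62293186]
[1.465, -1.294, 0.87, 0.0, 0.0, 0.001] n>= 3
[0.0, -0.0, 0.938, -0.0, -0.0, 0.0] n>= 2
[0.0, 0.0, 0.244, -0.0, -0.0, 0.0] n>= 1
```

arm_command(
  series=[0.5,-0.44,0,0,0,0,1,-0.88,0,0,0,0,1,-0.88,0,0,0,0],
)

```text
time: 30.1
position: [0.375, 0.2266, 0.2194]
orientation: [3.14, 0.001, 0.733]
contact_force: [-0.1, 0.3, 0.3]
opening: 0.003
finger_force: 0.0
```

arm_command(
  series=[0.25,-0.22,0.4,0,0,0,0.465,-0.414,0.87,0,0,0,0.465,-0.414,0.87,0,0,0,0.465,-0.414,0.87,0,0,0],
)

```text
time: 30.6
position: [0.3799, 0.2739, 0.1513]
orientation: [3.139, 0.0, 0.731]
contact_force: [0.6, -0.5, 1.1]
opening: 0.002
finger_force: 0.0
```

```bash
python3 k.py
```

```text
30.6 [0.37990869 0.27391428 0.15129906] [3.13924284e+00 2.24909156e-04 7.30783133e-01] [ 6.26170799e-01  3.19004156e-02 -3.17469383e-01  1.22140484e+00
 -2.36045265e-03  3.03698003e+00] 0.0018340199212167445 [ 0.60990981 -0.45980517  1.10971648]
[0.021, -0.026, 0.016, 0.001, 0.0, -0.001] n>= 1
[0.0, -0.0, 0.938, -0.0, -0.0, 0.0] n>= 2
[0.0, 0.0, 0.244, -0.0, -0.0, 0.0] n>= 1
```

Descend to just above the key, then press down in small steps.

arm_command(
  series=[0.02,-0.03,0.4,0,0,0,0.02,-0.03,0.8,0,0,0,0.02,-0.03,0.95,0,0,0,0.02,-0.03,0.95,0,0,0],
)

```text
time: 31.1
position: [0.3791, 0.2778, 0.0751]
orientation: [3.14, 0.0, 0.732]
contact_force: [-0.5, -0.8, 0.4]
opening: -0.002
finger_force: 0.0
```

arm_command(
  series=[0,0,0.08,0,0,0,0,0,0.14,0,0,0,0,0,0.19,0,0,0,0,0,0.22,0,0,0,0,0,0.25,0,0,0,0,0,0.25,0,0,0],
)

```text
time: 31.85
position: [0.3792, 0.2787, 0.0559]
orientation: [3.139, -0.001, 0.733]
contact_force: [-3.2, -2.3, 13.7]
opening: -0.003
finger_force: 6.9
```

```bash
python3 k.py
```

```text
31.85 [0.37917463 0.27873853 0.05588193] [ 3.13937672e+00 -1.32067782e-03  7.33483351e-01] [ 6.35212491e-01  8.59613359e-02 -4.76646865e-01  1.00665641e+00
 -2.07566781e-03  3.04332167e+00] -0.0030739950824754518 [-3.21641537 -2.34495469 13.70010436]
[-0.011, 0.028, -1.176, 0.001, -0.0, 0.0] n>= 2
[0.0, -0.0, 0.938, -0.0, -0.0, 0.0] n>= 2
[0.0, 0.0, 0.244, -0.0, -0.0, 0.0] n>= 1
```

arm_command(
  series=[0,0,0.012,0,0,0,0,0,0.015,0,0,0,0,0,0.015,0,0,0],
)

```text
time: 32.22
position: [0.3793, 0.2788, 0.0557]
orientation: [3.139, -0.002, 0.734]
contact_force: [-5.5, -4.4, 22.9]
opening: 0.005
finger_force: 11.2
```

arm_command(
  series=[0,0,-0.3,0,0,0,0,0,-1,0,0,0,0,0,-1,0,0,0,0,0,-1,0,0,0],
)

```text
time: 32.72
position: [0.3785, 0.2785, 0.1327]
orientation: [3.14, 0.001, 0.733]
contact_force: [-0.3, 0.2, 0.3]
opening: -0.002
finger_force: 0.0
```

arm_command(
  series=[-0.3,0,-0.5,0,0,0,-0.5,0,-1,0,0,0,-0.5,0,-1,0,0,0,-0.5,0,-1,0,0,0],
)

```text
time: 33.22
position: [0.3486, 0.2517, 0.2116]
orientation: [3.14, 0.002, 0.733]
contact_force: [-0.1, -0.6, -0.2]
opening: -0.003
finger_force: 0.0
```

```bash
python3 st.py; python3 - <<'E'
from h import *
p=r.snapshot("scene");cv2.imwrite("pics/end.png",p["color"][:,:,::-1])
E
```

```text
33.225 [0.3486 0.2517 0.2116] [-0.1411 -0.5857 -0.224 ]
scoop [0.3496 0.2524 0.0905] [-0.1249 40.1261 41.9382] lip [0.3823 0.2818 0.0535]
```

View pics/end.png

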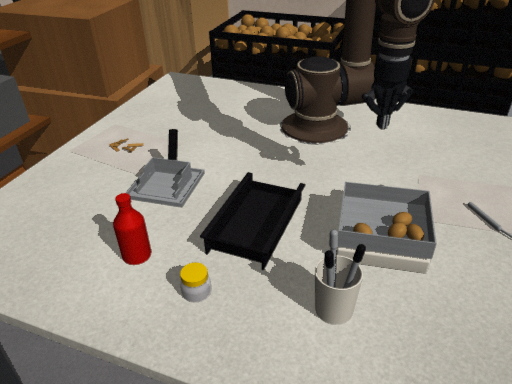

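The final picture shows four potatoes in the dish (around pixel 390,228) and the scoop flat on its rest (166,180). The beaker, bottle and jar have not moved, and the key bottomed at 23 N. I'm handing the job in.

```bash
python3 -c "
from workcell import r
print(r.finish_job())"
```

```text
the job is handed in; nothing more can be done
None
```

The job is handed in at about 33 s: all four potatoes are in the weighing dish, the scoop is flat in the middle of its rest, the key was then pressed fully down, and the beaker, bottle and jar were not moved.

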